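# Open the tea sample and hold the caddy's lid for filling

### The arm

A 7-joint arm with a two-finger parallel gripper is mounted at the origin on the work surface. World frame = base frame: x ahead of the robot, y to its left, z up, the work surface at z = 0. Lengths are in mm, angles in rad, forces in N, time in s.
With the tool pointing down it reaches from about 400 to 850 mm from the base axis. Payload 4.5 kg.
Tool frame: the origin (TCP) lies on the centre line of the jaws, within the pads' length; the fingertips stand 22 mm ahead of it and the grasp point (between the pads) lies 3 mm ahead of it; z points along the fingers, y is the line along which they close (so a half turn about z gives the same grasp; the last joint's range is limited). The gripper opens to 88 mm and grips with 3 to 60 N. Pads are 18 mm wide; open, the fingers measure 123 mm over their backs; the gripper's body (75 mm by 187 mm) begins 45 mm behind the grasp point.
Start: joints at [1.136, 0.689, -0.195, 1.565, 0.157, 0.902, -0.215], TCP at [282.415, -557.578, 260.743] pointing down, gripper open.
Joint ranges: [-3.01, 3.01], [-0.46, 2.08], [-1.47, 1.51], [0.13, 2.56], [-1, 4.14], [0.04, 2.09], [-2.66, 2.66]. Speed limits (rad/s): [2.57, 2.57, 3.14, 3.14, 3.14, 3.14, 3.14].

### API

Orientations are given as [roll, pitch, yaw] about the fixed x, y, z axes, in that order (R = Rz(yaw) Ry(pitch) Rx(roll)).
In Python, from bench import ctrl gives the robot as it stands.
- The arm moves only by the tool apply_moves, never from a script. Its argument "commands" is a list of rows, each a list of 3 entries, a list of its own where there are three numbers: the shift along the tool's x, y, z in cm, then the turn, a rotation vector about the tool's x, y, z in rad, then the finger opening in cm, from 0 to 8.81. In form: [[[x, y, z], [wx, wy, wz], hand], ...]. A call has 1 to 20 rows; each row shifts and turns the commanded pose from where the row before left it, along the tool's axes as they then stand; what a row does not reach is not made up. A row lasts 1/10 s, in which the tool goes at most 50 mm and 8.59 degrees, less where a joint would pass 70% of its speed; a pose out of reach is approached as far as the arm can. A call with a gripper value outside its range is refused whole. The fingers move at their own pace and stop on an object; "squeeze" is the grip in N (left out, the last holds). Time passes only in rows, so rows that do not move let the fingers close. It gives the time, the measured TCP pose, the force, the opening and the grip force at its end, in the units of the state.
- ctrl.get_obs(): the state, without advancing time (a new reading comes with each control period).
- ctrl.snapshot(name): name is "scene" or "top"; returns a dict with "color" (400x640x3 uint8, blue, green, red), "camera_matrix" (3x3 intrinsics, pixels), "rvec" (rotation vector, rad) and "tvec" (3), from world to camera coordinates, as OpenCV has them. Camera axes: x right, y down, z forward; pixel columns grow to the right and rows downward; lengths in mm; the calibration is good to about 2 mm. A picture is of the moment at which its call begins. There is no depth.
- ctrl.job_done(): hands the job in; it is judged then, once.
The state is a dict: "time": time; "joints": joint angles; "dq": joint speeds; "tau": joint torques, N m; "eef_pos": TCP position; "tool_rot": TCP orientation; "contact_force": force on the tool from outside, world axes, zero at the start; "wrist_torque": the same for the moment, N m; "finger_gap": opening from 0.0 (shut) to 1.0 (fully open); "grip_force": force on a finger pad.
Only numpy, scipy, OpenCV 4.12 (cv2) and the standard library are available. Lean on these libraries where they do the work, as an engineer would, in place of code of your own. Each camera call takes 0.05 s, during which the arm holds its last target. There are 200 camera calls.

### The job

I want to tip a tea sample into the square caddy on the turntable. First flip the cap of the tallest sample tube wide open, so that it stands upright or further back, leaving the other two tubes shut; then lift the hinged lid of the square caddy and hold it open at 60 degrees (give or take 7) with the fingers, and finish while still holding it there, because it falls shut if let go. Leave everything else standing where it is.

Things in the scene. Friction and masses are not known exactly. Their poses are not given: they have to be found in the camera images.
- rack: bamboo rack, 64 (x) x 180 (y) x 60 mm, fixed, holding three sample tubes in a row along its y, 52 mm apart, the middle one at its centre. Origin: centre of its underside; z up; its -x side (front) faces the robot to within 0.35 rad
- tall: the tallest of three round sample tubes, glass with a white flip cap, 30 mm in diameter and 120 mm tall to its mouth, fixed upright in the rack. Origin: centre of its underside, 10 mm above the shelf; z up; axes parallel to the rack's. Which place of the rack it stands in varies
- mid: the middle-sized of three round sample tubes, glass with a white flip cap, 30 mm in diameter and 80 mm tall to its mouth, fixed upright in the rack. Origin: centre of its underside, 10 mm above the shelf; z up; axes parallel to the rack's. Which place of the rack it stands in varies
- low: the shortest of three round sample tubes, glass with a white flip cap, 30 mm in diameter and 70 mm tall to its mouth, fixed upright in the rack. Origin: centre of its underside, 10 mm above the shelf; z up; axes parallel to the rack's. Which place of the rack it stands in varies
- tall_cap (a joint): flip cap of the tallest tube: angle in rad, 0 = shut, 2.2 = fully back; its hinge has a little friction (some 0.5 N upward at the thumb tab moves it) and it stays where it is left. It starts shut or up to 0.15 ajar. Its tab can be pinched and lifted round the hinge; pushing the tab level towards +x jams
- cap_hinge (a point): middle of the hinge line (along y) of the tallest tube's cap: at the height of the mouth (130 mm above the shelf), 17 mm behind (+x) the tube's axis. The cap is a disc 34 mm across, 5 mm thick, lying on the mouth; its front rises and it turns over towards +x
- mid_cap (a joint): flip cap of the middle-sized tube: angle in rad, 0 = shut, 2.2 = fully back; its hinge has a little friction (some 0.5 N upward at the thumb tab moves it) and it stays where it is left. It starts shut or up to 0.15 ajar; same make as the tallest tube's
- low_cap (a joint): flip cap of the shortest tube: angle in rad, 0 = shut, 2.2 = fully back; its hinge has a little friction (some 0.5 N upward at the thumb tab moves it) and it stays where it is left. It starts shut or up to 0.15 ajar; same make as the tallest tube's
- tall_tab (a point): point on the thumb tab of the tallest tube's cap, to pinch across its width, 8 mm below its top. The tab stands up from the cap's front (-x) edge: 5 mm thick (x), 16 mm wide (y), reaching 23 mm above the disc's top (158 mm above the shelf when shut). It moves with the cap; when shut it is 17 mm in front of the tube's axis, 20 mm above the mouth
- turntable: wooden turntable, a disc 340 mm across, its top 22 mm above the shelf; fixed, does not turn in this task. Origin: centre of its underside
- caddy: grey square-cornered ceramic caddy, 130 (x) x 120 (y) x 90 mm high without its lid, fixed on the turntable; the only one with a hinged lid. Origin: centre of its underside, 22 mm above the shelf; z up; its front (-x) faces roughly towards the robot (within 0.55 rad of the world's -x)
- lid (a joint): the caddy's lid, grey ceramic, 132 x 124 x 8 mm, about 0.3 kg, lying on the rim, with a wooden pull near its front edge. Its angle in rad: 0 = shut, 1.047 = 60 degrees, up to 1.75; it turns freely and falls shut when let go below about 1.3. The lid rises at the front and turns over towards the caddy's +x
- hinge (a point): middle of the lid's hinge line (along the caddy's y): at the lid's underside, top of the caddy's back (+x) wall, 65 mm behind the caddy's centre, 90 mm above its underside
- pull (a point): centre of the lid's pull: a barrel lying along the caddy's y, 26 mm long with flat ends, 22 mm in diameter, on a thin stem (12 mm); it moves and turns with the lid. 105 mm from the hinge line along the lid and 40 mm above the lid's underside, so 32 mm above its top face. Can be pinched by its ends from above
- cream_caddy: loose bystander, to be left where it is: cream round caddy, 88 mm across, 107 mm high, behind the square one on the turntable. Origin: centre of its underside
- sage_caddy: loose bystander, to be left where it is: sage round caddy, 88 mm across, 107 mm high, behind the square one on the turntable. Origin: centre of its underside
- honey_pot: loose bystander, to be left where it is: glass honey pot with a steel lid, 68 mm across, 90 mm high. Origin: centre of its underside
- coaster: loose bystander, to be left where it is: round bamboo coaster, 96 mm across, 8 mm thick, under the mug. Origin: centre of its underside
- mug: loose bystander, to be left where it is: white mug, 76 mm across, 88 mm high, standing on the coaster. Origin: centre of its underside
- strainer: loose bystander, to be left where it is: stainless tea strainer, bowl 64 mm across and 24 mm high with a handle reaching 118 mm from the bowl's centre. Origin: centre of its underside
- spoon: loose bystander, to be left where it is: steel spoon lying flat. Origin: under its middle

How it is judged (in metres and radians):
On the way, in this order (a step that is already met when the one before it is completed fails the run):
1. the tallest tube's cap is flipped wide open while the caddy is still shut (value of joint tall_cap above 1.2 rad and value of joint lid below 0.15 rad), for 0.2 s.
2. the caddy's lid is held still at 60 degrees by the fingers (value of joint lid between 0.925 and 1.169 rad and velocity of joint lid between -0.1 and 0.1 rad/s and contact force between the fingers and lid above 0.3 N), for 0.3 s.
At the end, for the whole second after the job is handed in: The square caddy's lid is still (under 0.1 rad/s) at 60 +- 7 degrees (0.925 to 1.169 rad), carried by the fingers (over 0.3 N); the tallest tube's cap is over 1.2 rad open, the other two caps under 0.4 rad, and every bystander within 30 mm of its start (all of step 2 and value of joint tall_cap above 1.2 rad and value of joint each of mid_cap, low_cap below 0.4 rad and distance of each of cream_caddy, sage_caddy, honey_pot, mug, coaster, strainer, spoon from where it was at the start of the episode below 0.03 m); the arm keeps its last pose, push and grip.
It fails at once if a cap of the other two tubes is flipped open (more than 0.6 rad) (value of joint any of mid_cap, low_cap above 0.6 rad).
It fails at once if a caddy, the honey pot or the mug is tipped over (angle between any of cream_caddy, sage_caddy, honey_pot, mug's own z axis and vertical above 0.5 rad).
It also fails if it takes over 48 s, if anything falls off the work surface, if the arm or the gripper's body presses on something with over 40 N, if the wrist force passes 120 N, or if a joint passes its speed limit or range.

## Working session

There is one attempt and no reset: what is moved stays moved. The work goes in short steps, Python scripts to look and compute and a tool call to move; the robot and the scene stay as the last step left them, time stands still between calls to the robot, and variables do not carry over. Pictures are saved under pics/ and viewed, at most 10 in all, crops included, and the job is handed in when it is done.

Besides the shell and the picture viewer there is one more tool, called after ">>>" by a JSON object that holds its "fn" and its "kwargs". apply_moves: Moves the arm, as the interface text tells. Its arguments: {"type":"object","properties":{"commands":{"type":"array"},"squeeze":{"type":"number"}},"required":["commands"]}

```bash
mkdir -p pics; python3 - <<'E'
from bench import ctrl
import cv2,pickle
o=ctrl.get_obs();print(o)
for n in("scene","top"):
    s=ctrl.snapshot(n);pickle.dump(s,open(f"pics/{n}.pkl","wb"))
    cv2.imwrite(f"pics/{n}0.png",cv2.resize(s["color"],(800,500),interpolation=cv2.INTER_CUBIC))
    print(n,s["camera_matrix"],s["rvec"],s["tvec"])
E
```

```text
{'time': 0.0, 'joints': array([ 1.13582913,  0.69000158, -0.19449705,  1.56629543,  0.15726827,
        0.9024966 , -0.21511493]), 'dq': array([-0.00066018, -0.0002095 ,  0.00077752, -0.00060908, -0.00189231,
       -0.00058108,  0.0005408 ]), 'tau': array([-4.53425546e-04, -5.27560222e+01, -1.26690689e+00, -1.53427774e+01,
       -5.26308117e-02,  6.55766795e-03,  1.84336059e-04]), 'eef_pos': array([ 282.06647079, -557.09029962,  259.91152433]), 'tool_rot': array([-3.13978191e+00,  1.13700399e-04,  4.68798039e-01]), 'contact_force': array([ 0.21484903, -0.09683775,  1.31662678]), 'wrist_torque': array([-0.00851569,  0.06004316,  0.04045068]), 'grip_force': 0.0, 'finger_gap': 1.0005822145325445}
scene [[453.46269285   0.         323.13990359]
 [  0.         453.46269285 198.73649986]
 [  0.           0.           1.        ]] [ 2.3182707   0.72959115 -0.2870533 ] [-433.77117169 -178.3034582  1643.07735895]
top [[437.96140222   0.         324.34238477]
 [  0.         437.96140222 196.71339495]
 [  0.           0.           1.        ]] [ 2.1422213  -2.06632357  0.22049637] [ -65.72256123  600.08049763 1255.331798  ]
```

View pics/scene0.png

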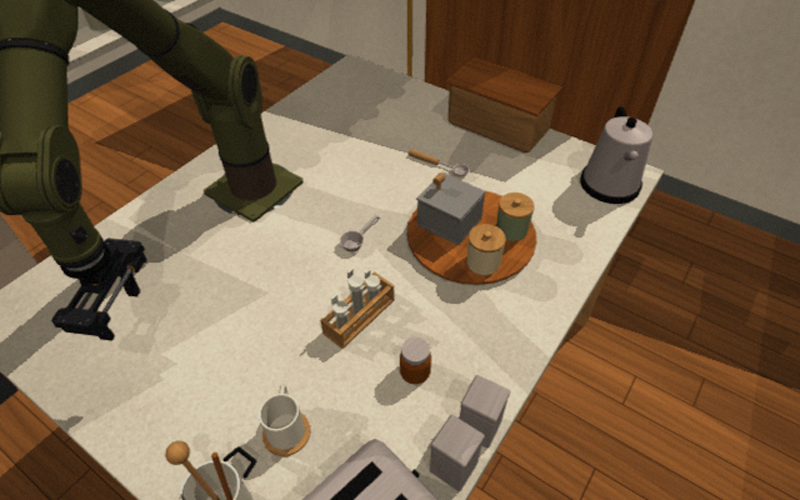

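View pics/top0.png

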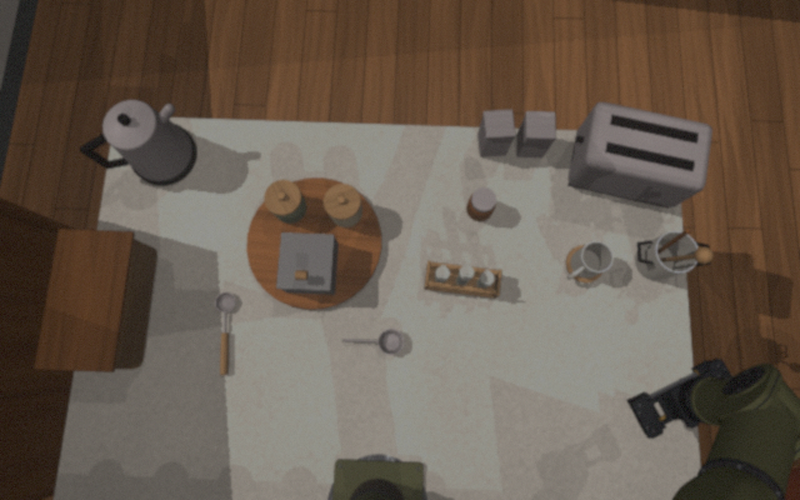

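Scene: rack around (358,310) with the middle tube apparently tallest. The square caddy is at (450,208) and its pull at (439,182). Top view: rack (463,279), caddy (307,262). I'll enlarge both.

```bash
python3 - <<'E'
import cv2,pickle,numpy as np
def crop(n,x,y,w,h):
    s=pickle.load(open(f"pics/{n}.pkl","rb"))["color"][y:y+h,x:x+w]
    return cv2.resize(cv2.convertScaleAbs(s,alpha=1.4),(400,300),interpolation=cv2.INTER_CUBIC)
# each 80x60 -> x5
m=np.vstack([np.hstack([crop("scene",248,212,80,60),crop("top",330,196,80,60)]),
 np.hstack([crop("scene",322,134,80,60),crop("top",208,180,80,60)])])
cv2.imwrite("pics/m1.png",m)
E
```

```text
(no output)
```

View pics/m1.png

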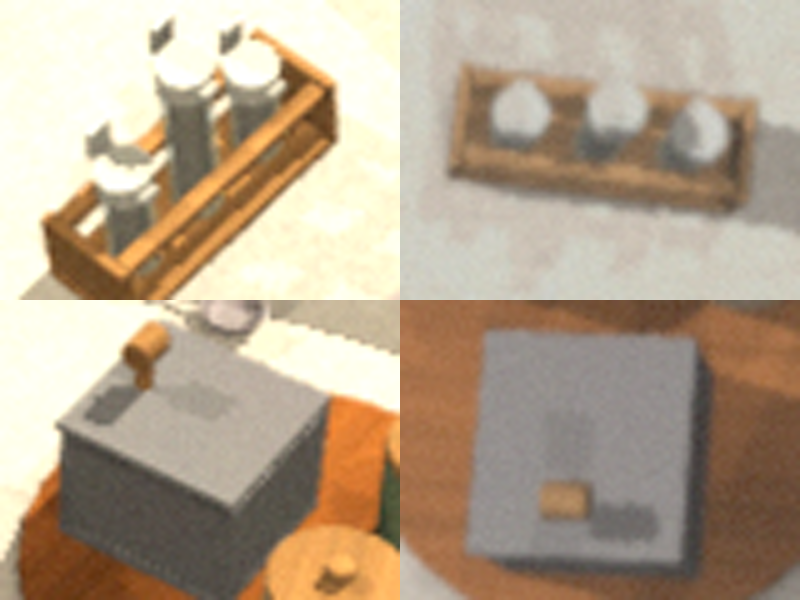

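Zoomed: I read the rack's top corners and the lid's corners off both views. The middle tube looks tallest and the left one looks ajar. Next, fit poses and check against projections.

```bash
cat > h.py <<'E'
import cv2,pickle,numpy as np
from scipy.optimize import least_squares
def proj(n,P):
    s=pickle.load(open(f"pics/{n}.pkl","rb"))
    return cv2.projectPoints(np.float64(P).reshape(-1,1,3),s["rvec"],s["tvec"],s["camera_matrix"],None)[0].reshape(-1,2)
O={"sr":("scene",248,212,0,0),"tr":("top",330,196,400,0),"sc":("scene",322,134,0,300),"tc":("top",208,180,400,300)}
def px(k,c): n,x,y,u,v=O[k];return (np.float64(c)-[u,v]+.5)/5-.5+[x,y]
def topx(k,p): n,x,y,u,v=O[k];return (p-[x,y]+.5)*5-.5+[u,v]
def place(q,L): 
    c,s=np.cos(q[2]),np.sin(q[2]);L=np.float64(L)
    return np.c_[q[0]+c*L[:,0]-s*L[:,1],q[1]+s*L[:,0]+c*L[:,1],L[:,2]]
def fit(obs,q0):
    f=lambda q:np.concatenate([(proj(O[k][0],place(q,L))-px(k,c)).ravel() for k,L,c in obs])
    r=least_squares(f,q0,x_scale=[100,100,.3],loss="soft_l1");return r.x,f(r.x).reshape(-1,2)
E
python3 - <<'E'
from h import *
np.set_printoptions(precision=2,suppress=True)
R=lambda a,b,z:[[-a,-b,z],[a,-b,z],[a,b,z],[-a,b,z]]
L=R(32,90,60)
q,r=fit([("sr",L,[(45,217),(125,278),(335,80),(258,35)]),("tr",L,[(740,210),(757,98),(460,68),(450,175)])],[550,-200,0.])
print("rack",q,"\n",r)
for y in(-52,0,52):
  for h in(70,80,120):
    P=place(q,[[0,y,10+h+5],[-17,y,10+h+28]])
    print(y,h,topx("sr",proj("scene",P)).ravel(),topx("tr",proj("top",P)).ravel())
L=[[-67,-62,120],[65,-62,120],[65,62,120],[-67,62,120]]
q,r=fit([("sc",L,[(60,425),(235,510),(328,400),(180,325)]),("tc",L+[[-40,0,152]],[(685,562),(697,340),(485,332),(468,553),(565,500)])],[550,200,0.])
print("caddy",q,"\n",r)
P=place(q,[[-40,0,152]]);print(P,topx("sc",proj("scene",P)),topx("tc",proj("top",P)))
E
```

```text
rack [ 529.79 -183.82   -0.08] 
 [[-1.08 -0.26]
 [-0.42 -0.15]
 [ 0.27 -0.83]
 [-0.72 -2.48]
 [ 1.9  -1.3 ]
 [ 0.14 -0.04]
 [-0.21 -0.67]
 [-0.46 -1.08]]
-52 70 [124.63 175.74  98.35 134.88] [695.94 136.77 699.16 159.68]
-52 80 [123.01 164.97  96.55 123.78] [698.36 134.1  701.66 157.13]
-52 120 [116.32 120.57  89.15  77.99] [708.44 122.97 712.07 146.51]
0 70 [188.72 117.35 163.49  76.89] [607.44 126.9  608.83 149.58]
0 80 [187.51 106.46 162.12  65.68] [609.18 124.15 610.62 146.95]
0 120 [182.51  61.61 156.47  19.49] [616.43 112.72 618.07 136.02]
52 70 [250.18  61.35 225.94  21.31] [519.13 117.04 518.69 139.5 ]
52 80 [249.35  50.37 224.96  10.01] [520.2  114.22 519.77 136.79]
52 120 [245.92   5.14 220.92 -36.53] [524.62 102.5  524.28 125.54]
caddy [549.28 183.46  -0.  ] 
 [[-0.96 -0.42]
 [-0.21 -0.48]
 [ 1.44 -1.06]
 [-3.79 -1.47]
 [-0.2  -0.22]
 [ 0.48 -1.01]
 [ 0.28 -0.98]
 [-0.37 -0.08]
 [ 0.63  0.13]]
[[509.28 183.54 152.  ]] [[146.41 347.29]] [[568.17 500.63]]
```

>>> {"fn": "apply_moves", "kwargs": {"commands": [[[0,0,0],[0,0,0.11],6],[[0,0,0],[0,0,0.11],5],[[0,0,0],[0,0,0.11],4],[[0,0,0],[0,0,0.11],4],[[0,0,0],[0,0,0.109],4],[[1.43,-2.8,0.4],[0,0,0],4],[[1.43,-2.8,0.4],[0,0,0],4],[[1.43,-2.8,0.4],[0,0,0],4],[[1.43,-2.8,0.4],[0,0,0],4],[[1.43,-2.8,0.4],[0,0,0],4],[[1.43,-2.8,0.4],[0,0,0],4],[[1.43,-2.8,0.4],[0,0,0],4],[[1.43,-2.8,0.4],[0,0,0],4],[[1.43,-2.8,0.4],[0,0,0],4],[[1.43,-2.8,0.4],[0,0,0],4],[[1.43,-2.8,0.4],[0,0,0],4],[[1.43,-2.8,0.4],[0,0,0],4],[[1.43,-2.8,0.4],[0,0,0],4],[[1.43,-2.8,0.4],[0,0,0],4],[[0,0,0],[0,0,0],3.5]], "squeeze": 10}}

```text
time: 2.1
eef_pos: [515.9, -177.1, 203.9]
tool_rot: [-3.138, -0.001, -0.072]
contact_force: [0.6, 0.7, -0.0]
finger_gap: 0.405
grip_force: 0.0
```

>>> {"fn": "apply_moves", "kwargs": {"commands": [[[-0.2,0.4,0.8],[0,0,0],3.5],[[0,0.2,0.8],[0,0,0],3.5],[[0,0,0.4],[0,0,0],3.5],[[0,0,0],[0,0,0],3.5]]}}

```text
time: 2.5
eef_pos: [509.7, -189.8, 183.8]
tool_rot: [3.141, 0.002, -0.082]
contact_force: [0.1, 0.9, -0.2]
finger_gap: 0.398
grip_force: 0.0
```

```bash
cat > look.py <<'E'
import sys,cv2,pickle,numpy as np
from bench import ctrl
def crop(n,x,y,w=80,h=60):
    s=ctrl.snapshot(n);pickle.dump(s,open(f"pics/{n}.pkl","wb"))
    return cv2.resize(cv2.convertScaleAbs(s["color"][y:y+h,x:x+w],alpha=1.4),(400,300),interpolation=cv2.INTER_CUBIC)
a=list(map(int,sys.argv[2:6]))
cv2.imwrite(f"pics/{sys.argv[1]}.png",np.hstack([crop("scene",*a[:2]),crop("top",*a[2:])]))
o=ctrl.get_obs();print(o["eef_pos"],o["tool_rot"])
E
python3 look.py l1 248 200 330 180
```

```text
[ 510.56113966 -189.34275822  184.60623181] [ 3.14148849e+00  2.87919717e-04 -8.14551307e-02]
```

View pics/l1.png

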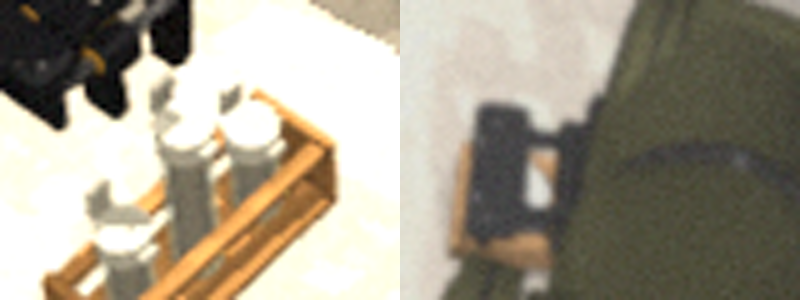

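The fingers straddle the tab in the scene view: tips at about (115,118) and (185,65), tab at about (160,90), with the tube cap still shut. I'll check the projections.

```bash
python3 - <<'E'
from h import *
np.set_printoptions(precision=1,suppress=True)
O["sr"]=("scene",248,200,0,0)
q=[529.8,-183.8,-.08]
P=place(q,[[-17,-8,158],[-17,8,158],[-17,-8,135],[-17,8,135],[0,0,135]])
print("tab",topx("sr",proj("scene",P)))
t=[510.6,-189.3,-.08];P=place(t,[[s*x,y,162.6] for y in(-17.5,17.5,-35,35) for x in(9,) for s in(-1,1)])
print("tips",topx("sr",proj("scene",P)))
P=place([529.8,-183.8,-.08],[[-17,0,158],[-7,0,158],[-17,10,158],[-17,0,168]]);p=proj("scene",P);print((p[1:]-p[0])*5)
img=pickle.load(open("pics/scene.pkl","rb"))["color"][200:240,268:298]
cv2.imwrite("pics/l2.png",cv2.resize(img,(600,800)[::-1] if 0 else (450,600),interpolation=cv2.INTER_CUBIC))
E
```

```text
tab [[146.4  88.2]
 [166.7  70.7]
 [149.8 115. ]
 [169.8  97.5]
 [182.6 121.6]]
tips [[109.9  91.3]
 [134.2 107.9]
 [154.8  53. ]
 [179.1  69. ]
 [ 87.  111. ]
 [111.3 127.8]
 [176.8  34.2]
 [201.   50. ]]
[[ 13.5   9. ]
 [ 12.7 -10.9]
 [ -1.5 -11.9]]
```

View pics/l2.png

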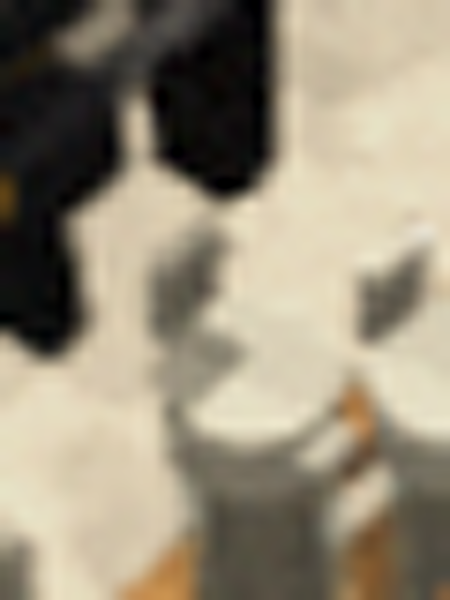

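The tab sits about 3 mm further +x than fitted, with its top at (151..175, 75..85). I'll correct by about +5 in x and +8.5 in y, then lower and pinch.

>>> {"fn": "apply_moves", "kwargs": {"commands": [[[0.4,-0.9,0],[0,0,0],3.5],[[0,0,0.8],[0,0,0],3.5],[[0,0,0.8],[0,0,0],3.5],[[0,0,0],[0,0,0],3.5],[[0,0,0],[0,0,0],1],[[0,0,0],[0,0,0],1],[[0,0,0],[0,0,0],1],[[0,0,0],[0,0,0],1],[[0,0,0],[0,0,0],1]], "squeeze": 10}}

```text
time: 3.5
eef_pos: [515.6, -183.0, 169.1]
tool_rot: [3.138, -0.001, -0.083]
contact_force: [0.2, -4.9, -1.7]
finger_gap: 0.18
grip_force: 10.0
```

>>> {"fn": "apply_moves", "kwargs": {"commands": [[[0,0.1,0],[0,0,0],1],[[0.37,0,-0.48],[0,0,0],1],[[0.43,0,-0.43],[0,0,0],1],[[0,0,0],[0,0,0],1]]}}

```text
time: 3.9
eef_pos: [523.9, -183.8, 178.5]
tool_rot: [3.139, -0.001, -0.082]
contact_force: [-0.2, -5.3, -1.1]
finger_gap: 0.182
grip_force: 10.0
```

>>> {"fn": "apply_moves", "kwargs": {"commands": [[[0.5,0,-0.35],[0,0,0],1],[[0.54,0,-0.28],[0,0,0],1],[[0.57,0,-0.19],[0,0,0],1],[[0.6,0,-0.1],[0,0,0],1],[[0.61,0,0],[0,0,0],1],[[0,0,0],[0,0,0],1]]}}

```text
time: 4.5
eef_pos: [551.2, -186.3, 187.2]
tool_rot: [3.139, 0.001, -0.082]
contact_force: [-1.1, -6.3, -1.5]
finger_gap: 0.18
grip_force: 10.0
```

>>> {"fn": "apply_moves", "kwargs": {"commands": [[[0.6,0,0.07],[0,0,0],1],[[0.58,0,0.17],[0,0,0],1],[[0.55,0,0.25],[0,0,0],1],[[0,0,0],[0,0,0],1],[[0,0,0],[0,0,0],1],[[0,0,0],[0,0,0],1],[[0,0,0],[0,0,0],1]]}}

```text
time: 5.2
eef_pos: [568.1, -187.8, 182.4]
tool_rot: [3.139, 0.001, -0.082]
contact_force: [-2.0, -5.6, -2.0]
finger_gap: 0.173
grip_force: 10.0
```

```bash
python3 look.py l3 248 200 330 180
```

```text
[ 568.09656602 -187.77798793  182.38690137] [ 3.13853339e+00  6.37677015e-04 -8.20667105e-02]
```

View pics/l3.png

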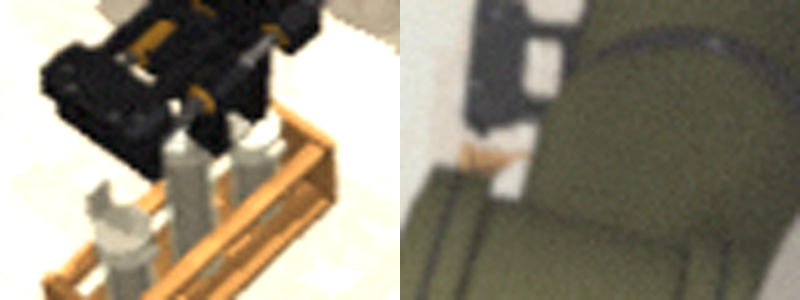

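The cap is held up in the fingers at about (180,115). Release, rise, and travel above the caddy pull.

>>> {"fn": "apply_moves", "kwargs": {"commands": [[[0,0,0],[0,0,0],4],[[0,0,0],[0,0,0],4],[[0,0,0],[0,0,0],4],[[0,0,-2],[0,0,0],4],[[0,0,-3],[0,0,-0.082],4.5],[[0,0,-1.3],[0,0,0],4.5],[[-0.6,-3,0],[0,0,0],4.5],[[-0.6,-3.9,0],[0,0,0],4.5],[[-0.6,-3.9,0],[0,0,0],4.5],[[-0.6,-3.9,0],[0,0,0],4.5],[[-0.6,-3.9,0],[0,0,0],4.5],[[-0.6,-3.9,0],[0,0,0],4.5],[[-0.6,-3.9,0],[0,0,0],4.5],[[-0.6,-3.9,0],[0,0,0],4.5],[[-0.6,-3.9,0],[0,0,0],4.5],[[-0.4,-3,2],[0,0,0],4.5],[[0,0,2],[0,0,0],4.5],[[0,0,0],[0,0,0],4.5],[[0,0,0],[0,0,0],4.5]]}}

```text
time: 7.2
eef_pos: [510.1, 185.9, 205.1]
tool_rot: [3.141, 0.001, 0.0]
contact_force: [0.5, -0.8, -0.8]
finger_gap: 0.51
grip_force: 0.0
```

```bash
cat > look2.py <<'E'
import sys
from look import *
E
python3 look.py l4 322 119 208 180; python3 - <<'E'
import cv2,pickle,numpy as np
a=cv2.imread("pics/l4.png");f=lambda n,x,y:cv2.resize(cv2.convertScaleAbs(pickle.load(open(f"pics/{n}.pkl","rb"))["color"][y:y+60,x:x+80],alpha=1.2),(400,300),interpolation=cv2.INTER_CUBIC)
cv2.imwrite("pics/l4b.png",np.vstack([a,np.hstack([f("scene",248,200),f("top",330,196)])]))
E
```

```text
[510.94018355 185.69701031 205.96649967] [-3.14157960e+00 -1.51406941e-03 -5.94753204e-04]
```

View pics/l4b.png

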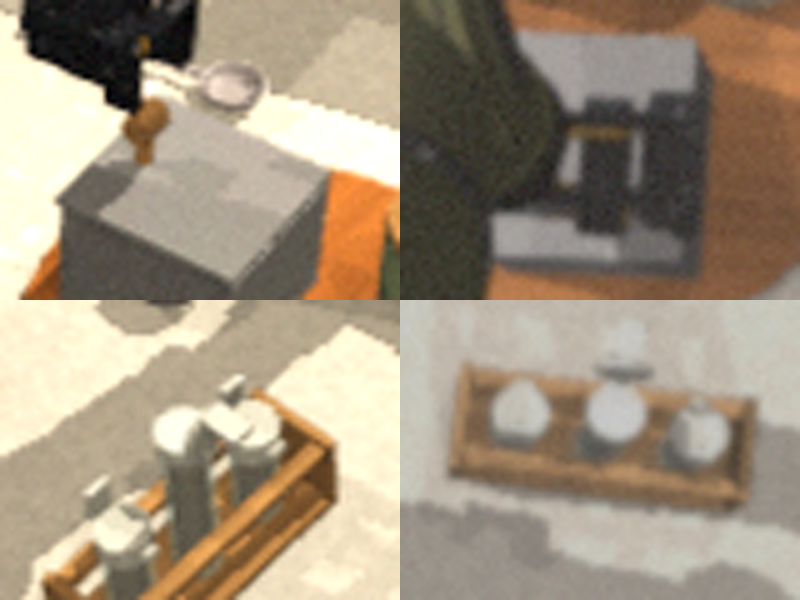

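The tall cap stands upright behind its tube (top view, edge-on at (625,345)) and the other caps are shut. The fingers are lined up over the pull at (147,120), so lower and pinch it.

>>> {"fn": "apply_moves", "kwargs": {"commands": [[[0,0.2,1],[0,0,0],4.5],[[0,0,1.5],[0,0,0],4.5],[[0,0,1.5],[0,0,0],4.5],[[0,0,1],[0,0,0],4.5],[[0,0,0],[0,0,0],4.5],[[0,0,0],[0,0,0],2],[[0,0,0],[0,0,0],2],[[0,0,0],[0,0,0],2],[[0,0,0],[0,0,0],2],[[0,0,0],[0,0,0],2]], "squeeze": 25}}

```text
time: 8.3
eef_pos: [510.7, 185.1, 155.7]
tool_rot: [-3.141, -0.001, 0.002]
contact_force: [1.0, 1.2, 3.4]
finger_gap: 0.287
grip_force: 25.0
```

>>> {"fn": "apply_moves", "kwargs": {"commands": [[[0.33,0,-0.77],[0,0,0],2],[[0.39,0,-0.75],[0,0,0],2],[[0.44,0,-0.72],[0,0,0],2],[[0.49,0,-0.68],[0,0,0],2],[[0.55,0,-0.64],[0,0,0],2],[[0.59,0,-0.61],[0,0,0],2],[[0,0,0],[0,0,0],2],[[0,0,0],[0,0,0],2]]}}

```text
time: 9.1
eef_pos: [537.4, 184.9, 197.4]
tool_rot: [-3.141, 0.002, 0.002]
contact_force: [-3.7, 3.2, 2.0]
finger_gap: 0.291
grip_force: 25.0
```

>>> {"fn": "apply_moves", "kwargs": {"commands": [[[0.63,0,-0.55],[0,0,0],2],[[0.67,0,-0.51],[0,0,0],2],[[0.71,0,-0.45],[0,0,0],2],[[0.74,0,-0.4],[0,0,0],2],[[0.77,0,-0.34],[0,0,0],2],[[0.8,0,-0.29],[0,0,0],2],[[0.8,0,-0.22],[0,0,0],2],[[0.8,0,-0.16],[0,0,0],2],[[0,0,0],[0,0,0],2],[[0,0,0],[0,0,0],2],[[0,0,0],[0,0,0],2],[[0,0,0],[0,0,0],2],[[0,0,0],[0,0,0],2],[[0,0,0],[0,0,0],2]]}}

```text
time: 10.5
eef_pos: [598.8, 184.7, 226.9]
tool_rot: [-3.141, -0.003, 0.001]
contact_force: [-2.9, 1.7, 4.9]
finger_gap: 0.289
grip_force: 25.0
```

```bash
cat > final.py <<'E'
from bench import ctrl
import cv2,pickle
s=ctrl.snapshot("scene");pickle.dump(s,open("pics/scene.pkl","wb"))
cv2.imwrite("pics/f.png",cv2.resize(cv2.convertScaleAbs(s["color"][105:225,240:400],alpha=1.3),(800,600),interpolation=cv2.INTER_CUBIC))
E
python3 final.py; python3 - <<'E'
import sys; sys.path.insert(0,".")
from h import *
q=[549.3,183.5,0]
for t in(.9,1.047,1.17):
    c,s=np.cos(t),np.sin(t)
    f=lambda a,y,h:[65-a*c+h*s,y,112+a*s+h*c]
    p=(proj("scene",place(q,[f(132,-62,0),f(132,62,0),f(132,-62,8),f(0,-62,0),f(105,0,40)]))-[240,105]+.5)*5
    print(t,p.round().tolist())
E
```

```text
0.9 [[537.0, 183.0], [646.0, 75.0], [546.0, 181.0], [644.0, 362.0], [661.0, 152.0]]
1.047 [[561.0, 179.0], [670.0, 70.0], [571.0, 178.0], [644.0, 362.0], [685.0, 157.0]]
1.17 [[582.0, 179.0], [691.0, 69.0], [593.0, 180.0], [644.0, 362.0], [706.0, 164.0]]
```

View pics/f.png

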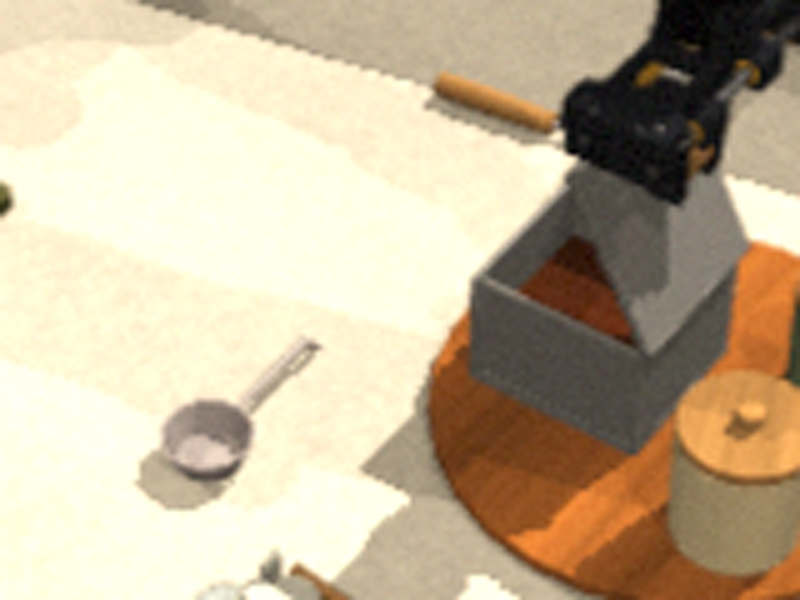

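The lid's raised corner is at about (567,180), which matches the prediction for 1.047 rad (561–571, 179). The pull is still gripped (opening 25 mm, 25 N), so I'll hand it in.

```bash
python3 -c "
from bench import ctrl
print(ctrl.job_done())"
```

```text
the job is handed in; nothing more can be done
None
```

The tallest tube's cap is flipped upright, and the caddy's lid is held at about 60° by its pull. The job was handed in at about 10.5 s, and no verdict came back; the other two caps looked shut, and I saw no bystander disturbed.

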